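# Leaf through the canvas bin

### The job

Leaf through the canvases in the wooden browsing bin to bring the low landscape one at the back into view: push the front canvas over by its top edge so that it tips forward and rests leaning on the bin's front rest, and only then push the middle one over on top of it in the same way. Leave the rearmost canvas leaning back on the rear rest. Only push: do not lift or carry any canvas, keep them standing in the bin, and leave the brush cup and the bottle next to it alone.

Things in the scene. Friction and masses are not known exactly. Their poses are not given: they have to be found in the camera images.
- bin: Wooden browsing bin, 380 mm wide, fixed, low front faces towards the robot's right (30 to 85 deg). Slatted front (205 mm high) and rear (250 mm) rests form a V, each 15 deg off upright, on a floor 26 mm above the table; end rails 47 mm high. Origin: on the table under the floor's middle; x to its rear rest, y to its left, z up. The rests meet the floor at x = -0.0445 and +0.0445 m.
- canvas_front: Front, tallest blank stretched canvas, rigid, 307 mm wide, 305 mm high, 19 mm thick as it stands, about 0.24 kg. The three lean back about 15 to 18 deg, top on top, feet 26 mm apart, loose on the bin's floor. Origin: centre of its rear face; x up along the panel, y to the bin's left, z out of its face to the front.
- canvas_middle: Middle blank stretched canvas, 282 mm wide, 280 mm high, 19 mm thick as it stands, about 0.24 kg; its top edge is about 22 mm lower than the front one's. Origin: centre of its rear face; x up along the panel, y to the bin's left, z out of its face to the front.
- canvas_back: Rearmost blank stretched canvas, lying against the rear rest, of landscape format, 307 mm wide, 255 mm high, 18 mm thick as it stands, about 0.24 kg; its top edge is about 22 mm lower than the middle one's. Origin: centre of its rear face; x up along the panel, y to the bin's left, z out of its face to the front.
- canvas_front_top (a point): Middle of the front canvas's top edge, half way through its thickness; axes as the canvas's.
- canvas_front_foot (a point): Middle of the front canvas's bottom edge, half way through its thickness; axes as the canvas's.
- canvas_middle_top (a point): Middle of the middle canvas's top edge, half way through its thickness; axes as the canvas's.
- canvas_middle_foot (a point): Middle of the middle canvas's bottom edge, half way through its thickness; axes as the canvas's.
- canvas_back_top (a point): Middle of the rearmost canvas's top edge, half way through its thickness; axes as the canvas's.
- canvas_back_foot (a point): Middle of the rearmost canvas's bottom edge, half way through its thickness; axes as the canvas's.
- brush_cup: Clear plastic cup with brushes in it, 107 x 105 x 167 mm, behind the bin; origin under its middle.
- pink_bottle: Pink paint bottle with black cap, 68 mm diameter, 176 mm high, in front of the bin; origin under its middle.

How it is judged:
By the outcome, as a careful person would: the job done as asked, in the order asked, and still so for the second after the job is handed in, with the robot touching nothing.
It also fails if it takes over 54 s, if anything falls off the work surface, if the arm or the gripper's body presses on something with over 40 N, if the wrist force passes 120 N, or if a joint passes its speed limit or range.

### The arm

A 6-joint arm with a two-finger parallel gripper is mounted at the origin on the work surface; the furniture and walls round the work are solid. World frame = base frame: x ahead of the robot, y to its left, z up, the work surface at z = 0. Lengths are in mm, angles in rad, forces in N, time in s.
With the tool pointing down it reaches from about 350 to 875 mm from the base axis. Payload 4.2 kg.
Tool frame: the origin (TCP) lies between the finger pads; the fingertips stand 25 mm ahead of it and the grasp point (between the pads) lies 6 mm ahead of it; z points along the fingers, y is the line along which they close (so a half turn about z gives the same grasp; the last joint's range is limited). The gripper opens to 85 mm and grips with 20 to 120 N. Pads are 22 mm wide; open, the fingers measure 114 mm over their backs; the gripper's body (76 mm by 85 mm) begins 54 mm behind the grasp point. The pads swing forward as they close: fully open they stand 13 mm farther back than shut.
Start: joints at [1.54, 0.385, 0.008, 0, -1.194, -0.259], TCP at [178.568, 598.926, 256.312] pointing down, gripper open.
Joint ranges: [-3.14, 3.14], [-1.21, 2.06], [-1.07, 1.41], [-3.16, 2.05], [-2.99, -0.16], [-3.1, 3.1]. Speed limits (rad/s): [2.79, 2.79, 3.14, 3.14, 3.14, 3.14].

### API

Orientations are given as a unit quaternion [x, y, z, w].
In Python, from bench import arm gives the robot as it stands.
- The arm moves only by the shell command python3 -m pendant 'ROWS'. ROWS is JSON, a list of rows, each a list of 7 numbers: the shift along the tool's x, y, z in m, then the turn, a rotation vector about the tool's x, y, z in degrees, then the finger opening in m, from 0 to 0.0854. In form: [[x, y, z, wx, wy, wz, fingers], ...]. A call has 1 to 12 rows; each row shifts and turns the commanded pose from where the row before left it, along the tool's axes as they then stand; what a row does not reach is not made up. A row lasts 1/10 s, in which the tool goes at most 50 mm and 8.59 degrees, less where a joint would pass 70% of its speed; a pose out of reach is approached as far as the arm can. A call is refused whole if a number of a shift passes 0.05 or a number of a turn 8.59, either way. A call with a gripper value outside its range is refused whole. The fingers move at their own pace and stop on an object; the grip force is fixed at half the most. Time passes only in rows, so rows that do not move let the fingers close. It gives the time, the measured TCP pose, the force, the opening and the grip force at its end, in the units of the state.
- arm.read_state(): the state, without advancing time (a new reading comes with each control period).
- arm.get_image(name): name is "scene" or "side" or "wrist"; returns a dict with "image" (480x640x3 uint8, red, green, blue), "fx", "fy", "cx", "cy" (pixels), "xyz" and "rotation" of the camera in the world. Camera axes: x right, y down, z forward; pixel columns grow to the right and rows downward; lengths in mm; the calibration is good to about 2 mm. A picture is of the moment at which its call begins. There is no depth.
- arm.job_done(): hands the job in; it is judged then, once.
The state is a dict: "clock": time; "joints": joint angles; "joint_vel": joint speeds; "joint_efforts": joint torques, N m; "position": TCP position; "ee_rot": TCP orientation; "contact_force": force on the tool from outside, world axes, zero at the start; "wrist_torque": the same for the moment, N m; "gripper_width": finger opening in mm; "grasp_force": force on a finger pad.
Only numpy, scipy, OpenCV 4.12 (cv2) and the standard library are available. Lean on these libraries where they do the work, as an engineer would, in place of code of your own. Each camera call takes 0.05 s, during which the arm holds its last target. There are 200 camera calls.

## Working session

There is one attempt and no reset: what is moved stays moved. The work goes in short steps, Python scripts to look and compute and a shell command to move; the robot and the scene stay as the last step left them, time stands still between calls to the robot, and variables do not carry over. Pictures are saved under pics/ and viewed, at most 10 in all, crops included, and the job is handed in when it is done.

```bash
mkdir -p pics; ls; python3 - <<'E'
from bench import arm
import cv2,json
s=arm.read_state();print(s)
for n in("scene","side"):
    d=arm.get_image(n);cv2.imwrite(f"pics/{n}0.png",d["image"][:,:,::-1]);print(n,{k:v for k,v in d.items() if k!="image"})
E
```

```text
pics
{'clock': 0.0, 'joints': array([ 1.53959444e+00,  3.85553954e-01,  6.59255853e-03, -4.92929779e-04,
       -1.19398767e+00, -2.58588733e-01]), 'joint_vel': array([ 5.35695512e-05,  1.84328733e-04,  1.88291808e-03, -1.21962048e-03,
       -1.15472898e-05, -3.21925130e-04]), 'joint_efforts': array([-1.18532738e-03, -3.92288160e+01,  1.88399327e+01,  4.18620184e+00,
       -4.65793230e-03,  2.42641043e-06]), 'position': array([178.43080066, 598.42499134, 255.2109729 ]), 'ee_rot': array([ 9.89507294e-01, -1.44478733e-01, -1.05484328e-04,  1.09540980e-03]), 'contact_force': array([-0.33204557, -0.10054453,  0.03271736]), 'wrist_torque': array([ 0.06264371,  0.00549663, -0.04056346]), 'grasp_force': 0.0, 'gripper_width': 85.055816062296}
scene {'fx': 480.6289038365276, 'fy': 480.6289038365276, 'cx': 322.2429536253796, 'cy': 243.53457037142178, 'xyz': array([1078.47265308,  494.88036153, 1106.81424905]), 'rotation': array([ 0.4046156 ,  0.8536228 , -0.29874735, -0.13551515])}
side {'fx': 474.84440658459357, 'fy': 474.84440658459357, 'cx': 314.51330127064887, 'cy': 237.5284255118908, 'xyz': array([ 590.95800186,  625.50909856, 1132.95049062]), 'rotation': array([ 0.03634979,  0.95795859, -0.28398227, -0.01865761])}
```

View pics/scene0.png

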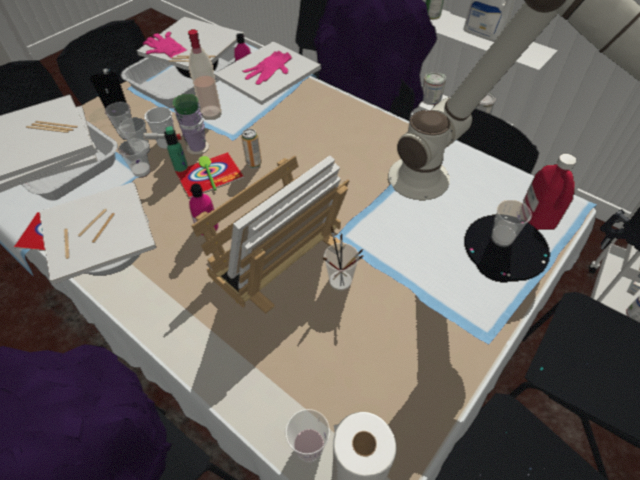

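View pics/side0.png

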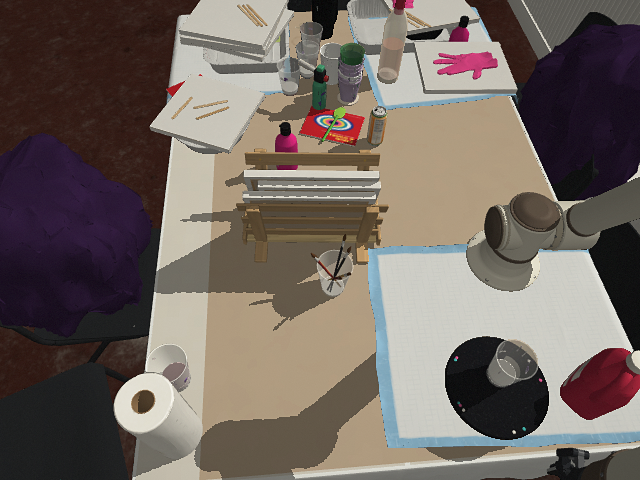

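Both views show the bin at about side (315,205) and scene (285,225). Its low front faces -y, the bottle is in front at side (286,150), and the cup is behind at side (335,270). I'll enlarge the canvases.

```bash
cat > h.py <<'E'
import numpy as np,cv2
from scipy.spatial.transform import Rotation as R
from bench import arm
def ray(d,u,v):
    r=R.from_quat(d["rotation"]).apply([(u-d["cx"])/d["fx"],(v-d["cy"])/d["fy"],1]);return np.array(d["xyz"]),r
def onz(d,u,v,z):
    o,r=ray(d,u,v);return o+r*(z-o[2])/r[2]
def tri(a,pa,b,pb):
    o,r=ray(a,*pa);p,q=ray(b,*pb);t=np.linalg.lstsq(np.c_[r,-q],p-o,rcond=None)[0]
    x,y=o+r*t[0],p+q*t[1];return (x+y)/2,np.linalg.norm(x-y)
def proj(d,P):
    c=R.from_quat(d["rotation"]).inv().apply(np.asarray(P,float)-d["xyz"]);return np.c_[c[:,0]/c[:,2]*d["fx"]+d["cx"],c[:,1]/c[:,2]*d["fy"]+d["cy"]]
E
python3 - <<'E'
import cv2,numpy as np
a=cv2.imread("pics/side0.png")[140:270,230:400];b=cv2.imread("pics/scene0.png")[145:315,185:370]
cv2.imwrite("pics/cs.png",cv2.resize(a,None,fx=4.6,fy=4.6,interpolation=2)); cv2.imwrite("pics/cc.png",cv2.resize(b,None,fx=3.5,fy=3.5,interpolation=2))
E
```

```text
(no output)
```

View pics/cs.png

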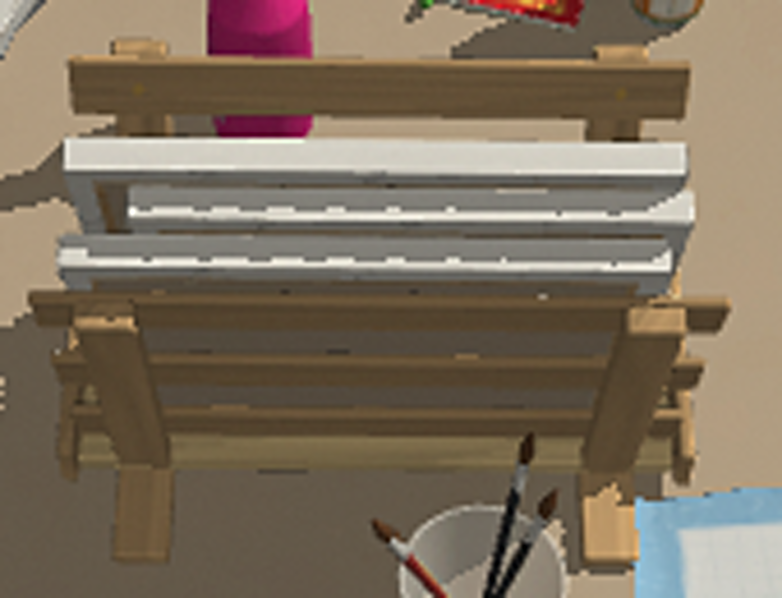

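View pics/cc.png

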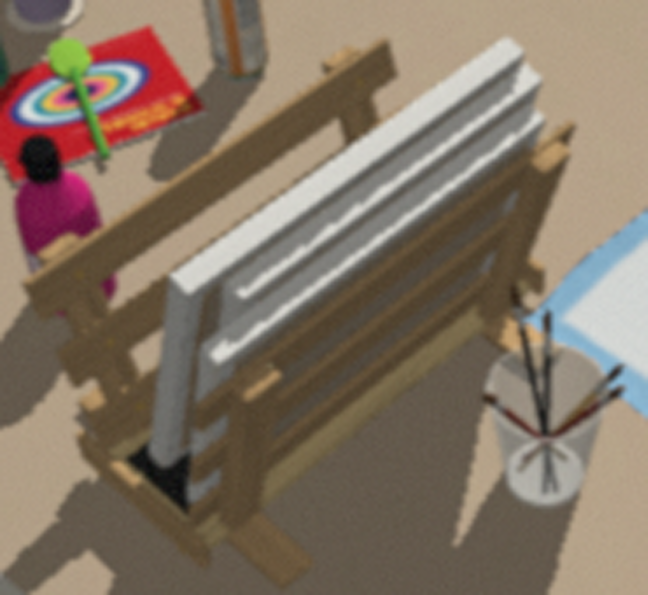

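```bash
python3 - <<'E'
from h import *
a=arm.get_image("side");b=arm.get_image("scene")
S=lambda u,v:(230+u/4.6,140+v/4.6);C=lambda u,v:(185+u/3.5,145+v/3.5)
for n,p,q in [("f L front",(66,139),(170,276)),("f L rear",(66,173),(185,292)),("f R front",(686,143),(508,38)),("f R rear",(686,176),(522,58)),
 ("m L rear",(130,217),(240,298)),("m R rear",(693,221),(541,82)),("b L rear",(58,272),(215,362)),("b R rear",(671,272),(544,121)),
 ("rear rest L",(30,312),None),("rest f L top",(70,60),(28,288)),("rest f R top",(688,66),(390,42)),("cupL",(400,560),(485,380))]:
    if q: x,e=tri(a,S(*p),b,C(*q));print(n,x.round(0),round(e,1))
print("cup rim", onz(a,*S(400,560),100),onz(a,*S(565,560),100),onz(a,*S(485,505),100), "brushes", tri(a,S(528,436),b,C(546,316)), tri(a,S(548,495),b,C(615,370)))
print("bottle top",onz(b,*C(40,140),176))
E
```

```text
f L front [680. -95. 314.] 2.1
f L rear [680. -82. 307.] 1.3
f R front [376. -71. 315.] 3.9
f R rear [377. -58. 305.] 4.8
m L rear [651. -67. 287.] 1.2
m R rear [373. -43. 288.] 4.4
b L rear [689. -54. 266.] 2.9
b R rear [383. -32. 263.] 3.2
rest f L top [ 690. -257.  195.] 6.5
rest f R top [ 336. -225.  199.] 6.5
cupL [521.  36. 136.] 24.4
cup rim [521.14837546  29.31230911 100.        ] [431.10968212  35.76720491 100.        ] [471.11687215  -2.46855751 100.        ] brushes (array([458.62963312,  23.14385687, 177.82240093]), np.float64(32.827041577481545)) (array([459.93104318,  78.76144266, 183.09883535]), np.float64(61.78033992557715))
bottle top [ 576.64544948 -377.95249343  176.        ]
```

The front, middle and back rear-top edges triangulate to about z 306, 288 and 265, at y -70, -55 and -43. The push direction is (-0.08, -1.0, 0). I'll move the tool above and behind the bin.

```bash
python3 -m pendant '[[0.02,0.02,-0.03,0,0,0,0.085],[0.028,0.027,-0.03,0,0,0,0.085],[0.03,0.029,-0.025,0,0,0,0.085],[0.03,0.029,-0.02,0,0,0,0.085],[0.03,0.029,0,0,0,0,0.085],[0.03,0.029,0,0,0,0,0.085],[0.03,0.029,0,0,0,0,0.085],[0.03,0.029,0,0,0,0,0.085],[0.03,0.029,0,0,0,0,0.085],[0.03,0.029,0,0,0,0,0.085],[0.03,0.029,0,0,0,0,0.085],[0.03,0.029,0,0,0,0,0.085]]'
python3 -m pendant '[[0.03,0.029,0,0,0,0,0.085],[0.03,0.029,0,0,0,0,0.085],[0.03,0.029,0,0,0,0,0.085],[0.03,0.029,0,0,0,8,0.085],[0.02,0.019,0,0,0,8,0.085],[0,0,0,0,0,8.5,0.085],[0,0,0,0,0,8.5,0.085],[0,0,0,0,0,8.5,0.085],[0,0,0,0,0,8.5,0.085],[0,0,0,0,0,8.5,0.085],[0,0,0,0,0,8.5,0.085],[0,0,0,0,0,8.5,0.085]]'
```

```text
clock: 1.4
position: [416.1, 174.9, 361.5]
ee_rot: [0.99, -0.144, 0.0, -0.0]
contact_force: [1.3, 0.1, 0.2]
gripper_width: 84.9
grasp_force: 0.0
clock: 2.6
position: [507.7, 5.5, 361.1]
ee_rot: [-0.692, 0.722, 0.0, -0.0]
contact_force: [0.1, -0.5, -0.2]
gripper_width: 84.9
grasp_force: 0.0
```

```bash
python3 -m pendant '[[0,-0.018,0,0,0,2,0.085],[0,0,0,0,0,0,0.085],[0,0,0,0,0,0,0.085]]'; python3 - <<'E'
from h import *
a=arm.get_image("side");b=arm.get_image("scene")
s=arm.read_state();p=s["position"];r=R.from_quat(s["ee_rot"]);print(p,r.as_matrix()[:,0])
pa=proj(a,[p,p+r.apply([0,0,25])]);pb=proj(b,[p,p+r.apply([0,0,25])]);print(pa,pb)
x=cv2.resize(a["image"][100:260,230:410,::-1],None,fx=3,fy=3,interpolation=2);y=cv2.resize(b["image"][100:260,220:430,::-1],None,fx=3,fy=3,interpolation=2)
cv2.imwrite("pics/tip.png",cv2.resize(np.hstack([x[:,:400*3//3],y[:,:400]]),(800,480)))
cv2.imwrite("pics/a1.png",a["image"][:,:,::-1])
E
```

```text
clock: 2.9
position: [525.6, 4.8, 360.8]
ee_rot: [-0.681, 0.732, 0.0, -0.001]
contact_force: [-0.9, -0.8, 0.0]
gripper_width: 84.8
grasp_force: 0.0
[525.37656938   4.75235492 361.21274281] [-7.11718953e-02 -9.97464064e-01  5.40379811e-05]
[[316.38841963 188.50782955]
 [316.1777108  195.94776054]] [[313.57086029 189.43989455]
 [313.85215669 197.44230902]]
```

View pics/tip.png

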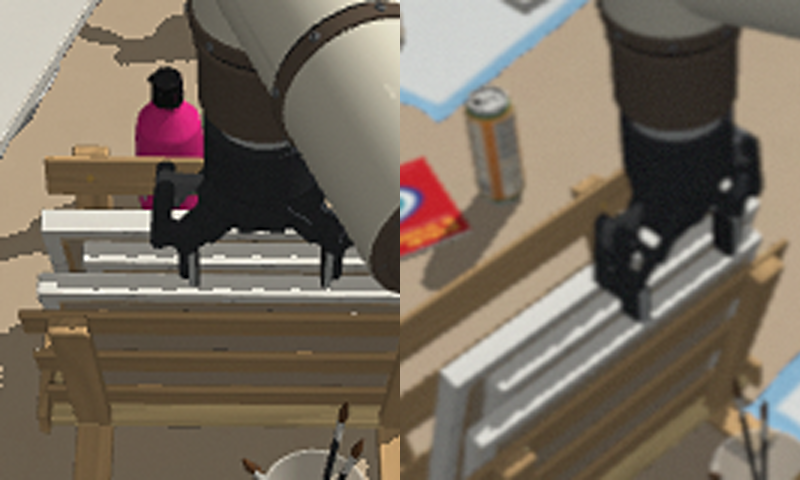

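The fingertips show at side (294,195) and scene (300,206), just behind the canvases.

```bash
python3 - <<'E'
from h import *
a=arm.get_image("side");b=arm.get_image("scene")
s=arm.read_state();p=s["position"];r=R.from_quat(s["ee_rot"])
for A,B in(((294.6,195),(300,206)),((340.5,195.2),(329.5,184))):
    x,e=tri(a,A,b,B);print(x,e,r.inv().apply(x-p))
for t in(10,25):
    for y in(-50,50): q=[p+r.apply([-11,y,t])];print(t,y,proj(a,q),proj(b,q))
E
```

```text
[570.93986802   5.18628056 345.69340803] 2.1407096276161357 [ -3.63201407 -45.38266603  15.74604482]
[473.85818875   7.9692666  339.33244432] 1.1933434764091593 [ 0.5065827  51.65074145 22.106011  ]
10 -50 [[292.33484203 195.56273777]] [[301.02279079 207.50562166]]
10 50 [[340.3128565  195.66841607]] [[332.9168808  183.21350827]]
25 -50 [[292.50581433 199.97065877]] [[301.33691384 212.23006378]]
25 50 [[339.8822478  200.06727659]] [[332.87044595 188.00875197]]
```

```bash
python3 -m pendant '[[0,-0.008,0.016,0,0,0,0.085],[0,0,0.016,0,0,0,0.085],[0,0,0.014,0,0,0,0.085],[0.02,0,0,0,0,0,0.085],[0.02,0,0,0,0,0,0.085],[0.01,0,0,0,0,0,0.085],[0,0,0,0,0,0,0.085],[0,0,0,0,0,0,0.085]]'; python3 - <<'E'
from h import *
a=arm.get_image("side");b=arm.get_image("scene")
x=cv2.resize(a["image"][130:250,230:390,::-1],None,fx=3,fy=4,interpolation=2)[:,:480];y=cv2.resize(b["image"][130:250,230:337,::-1],None,fx=3,fy=4,interpolation=2)
cv2.imwrite("pics/t2.png",np.hstack([x,y])[:,:800])
E
```

```text
clock: 3.9
position: [530.2, -45.5, 315.5]
ee_rot: [-0.681, 0.732, -0.0, 0.0]
contact_force: [0.4, 0.5, -0.3]
gripper_width: 84.9
grasp_force: 0.0
```

View pics/t2.png

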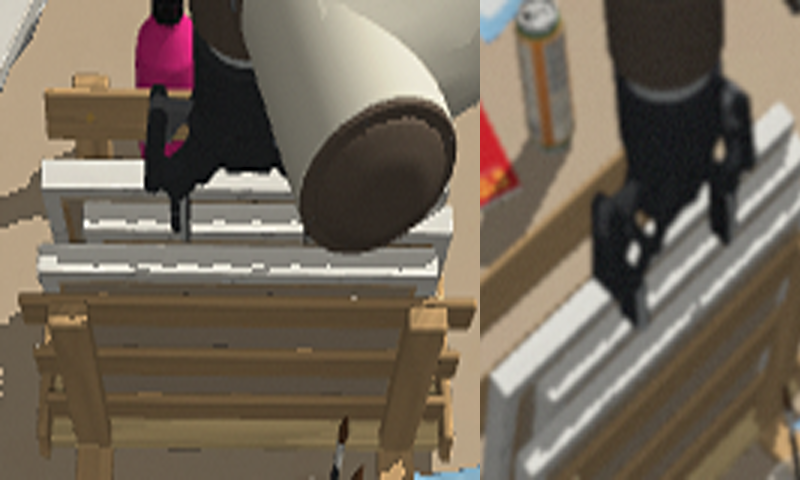

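The fingertips are over the middle canvas's top strip and clear of it, at side (178,228) in the crop. I'll go on slowly to contact.

```bash
python3 -m pendant '[[0.005,0,0,0,0,0,0.085],[0.005,0,0,0,0,0,0.085],[0.005,0,0,0,0,0,0.085],[0.005,0,0,0,0,0,0.085],[0.005,0,0,0,0,0,0.085],[0.005,0,0,0,0,0,0.085],[0.005,0,0,0,0,0,0.085],[0.005,0,0,0,0,0,0.085]]'; python3 - <<'E'
from h import *
print(arm.read_state()["contact_force"])
a=arm.get_image("side");b=arm.get_image("scene")
x=cv2.resize(a["image"][130:250,230:390,::-1],None,fx=3,fy=4,interpolation=2)[:,:480];y=cv2.resize(b["image"][130:250,230:337,::-1],None,fx=3,fy=4,interpolation=2)
cv2.imwrite("pics/t3.png",np.hstack([x,y])[:,:800])
E
```

```text
clock: 4.8
position: [527.3, -86.0, 315.3]
ee_rot: [-0.681, 0.732, 0.0, -0.0]
contact_force: [0.4, 0.1, -0.2]
gripper_width: 84.9
grasp_force: 0.1
[ 0.40393474  0.1397016  -0.21133013]
```

View pics/t3.png

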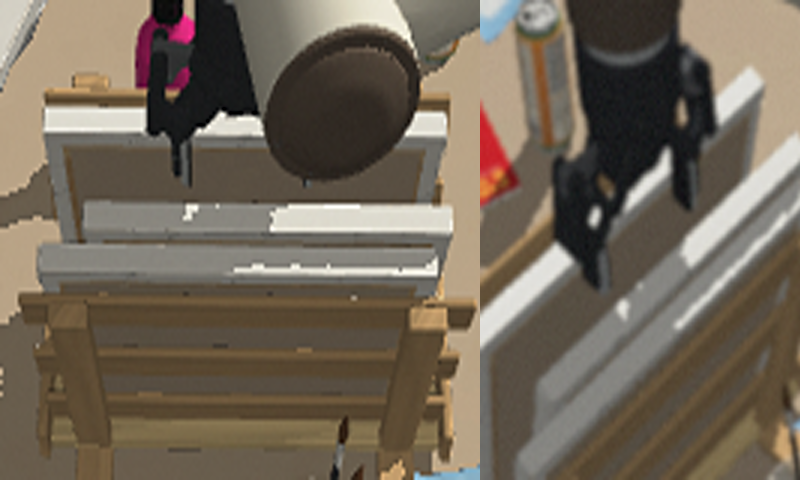

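Only the front canvas is tipping. The middle one's top at crop (270,217) has not moved. I'll keep pushing.

```bash
python3 -m pendant '[[0.008,0,0,0,0,0,0.085],[0.008,0,0,0,0,0,0.085],[0.008,0,0,0,0,0,0.085],[0.008,0,0,0,0,0,0.085],[0.008,0,0,0,0,0,0.085],[0.008,0,0,0,0,0,0.085],[0.008,0,0,0,0,0,0.085],[0.008,0,0,0,0,0,0.085],[0.008,0,0,0,0,0,0.085],[0.008,0,0,0,0,0,0.085],[0.008,0,0,0,0,0,0.085],[0.008,0,0,0,0,0,0.085]]';  python3 -m pendant '[[0.006,0,0,0,0,0,0.085],[0.006,0,0,0,0,0,0.085],[0.006,0,0,0,0,0,0.085],[0.006,0,0,0,0,0,0.085],[0,0,0,0,0,0,0.085],[0,0,0,0,0,0,0.085]]'; python3 - <<'E'
from h import *
a=arm.get_image("side");b=arm.get_image("scene")
x=cv2.resize(a["image"][120:250,230:390,::-1],None,fx=2.5,fy=2.5,interpolation=2)[:,:480];y=cv2.resize(b["image"][140:270,200:360,::-1],None,fx=2.5,fy=2.5,interpolation=2)
cv2.imwrite("pics/t4.png",np.hstack([x,y])[:,:800])
E
```

```text
clock: 6.1
position: [520.5, -181.9, 315.3]
ee_rot: [-0.681, 0.732, -0.0, -0.0]
contact_force: [0.5, 0.2, 0.1]
gripper_width: 85.2
grasp_force: 0.0
clock: 6.7
position: [518.8, -205.3, 315.3]
ee_rot: [-0.681, 0.732, 0.0, 0.0]
contact_force: [0.9, 0.3, -1.3]
gripper_width: 84.9
grasp_force: 0.0
```

View pics/t4.png

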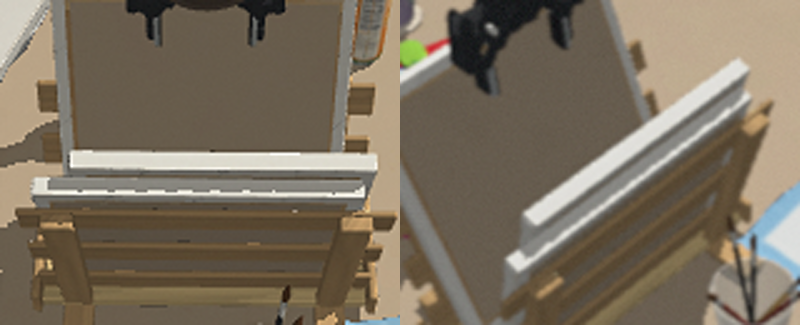

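The front canvas now rests forward, and the middle and back canvases have not moved. I'll raise, retreat and line up behind the middle one.

```bash
python3 -m pendant '[[-0.01,0,-0.025,0,0,0,0.085],[-0.01,0,-0.025,0,0,0,0.085],[-0.03,0.004,0,0,0,0,0.085],[-0.03,0.004,0,0,0,0,0.085],[-0.03,0.004,0,0,0,0,0.085],[-0.03,0.004,0,0,0,0,0.085],[-0.03,0,0,0,0,0,0.085],[-0.03,0,0,0,0,0,0.085],[-0.01,0,0,0,0,0,0.085],[0,0,0,0,0,0,0.085],[0,0,0,0,0,0,0.085]]'; python3 -m pendant '[[0,0,0.02,0,0,0,0.085],[0,0,0.02,0,0,0,0.085],[0,0,0.02,0,0,0,0.085],[0,0,0.011,0,0,0,0.085],[0.015,0,0,0,0,0,0.085],[0.015,0,0,0,0,0,0.085],[0.01,0,0,0,0,0,0.085],[0,0,0,0,0,0,0.085],[0,0,0,0,0,0,0.085]]'; python3 - <<'E'
from h import *
a=arm.get_image("side");b=arm.get_image("scene")
x=cv2.resize(a["image"][130:250,230:390,::-1],None,fx=3,fy=4,interpolation=2)[:,:480];y=cv2.resize(b["image"][130:250,230:337,::-1],None,fx=3,fy=4,interpolation=2)
cv2.imwrite("pics/t5.png",np.hstack([x,y])[:,:800])
E
```

```text
clock: 7.9
position: [517.8, 5.1, 365.3]
ee_rot: [-0.681, 0.732, -0.0, -0.0]
contact_force: [-0.1, -0.3, -0.4]
gripper_width: 85.2
grasp_force: 0.0
clock: 8.8
position: [515.2, -35.0, 295.0]
ee_rot: [-0.681, 0.732, -0.0, 0.001]
contact_force: [-0.1, 1.0, 0.2]
gripper_width: 84.8
grasp_force: 0.0
```

View pics/t5.png

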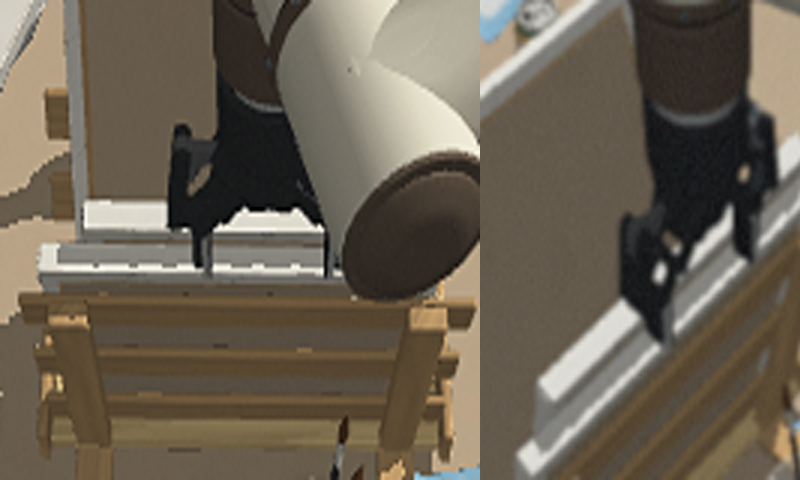

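The fingertips sit above the back canvas's top strip, just behind the middle canvas, at crop (208,272). I'll push the middle one.

```bash
python3 -m pendant '[[0.005,0,0,0,0,0,0.085],[0.005,0,0,0,0,0,0.085],[0.005,0,0,0,0,0,0.085],[0.005,0,0,0,0,0,0.085],[0.005,0,0,0,0,0,0.085],[0.005,0,0,0,0,0,0.085],[0.005,0,0,0,0,0,0.085],[0.005,0,0,0,0,0,0.085]]'; python3 - <<'E'
from h import *
a=arm.get_image("side")["image"][:,:,::-1];b=cv2.imread("pics/a1.png")
for c in (247,260,275): print(c,[int(v) for v in a[170:212,c].mean(1)],"\n   ",[int(v) for v in b[170:212,c].mean(1)])
E
```

```text
clock: 9.7
position: [512.1, -74.9, 294.3]
ee_rot: [-0.681, 0.732, 0.0, -0.0]
contact_force: [1.0, -0.8, 0.7]
gripper_width: 84.9
grasp_force: 0.1
247 [88, 90, 90, 80, 86, 77, 76, 71, 77, 74, 80, 80, 79, 75, 86, 166, 164, 162, 161, 161, 163, 223, 226, 128, 130, 131, 134, 134, 95, 105, 105, 105, 108, 78, 83, 75, 83, 81, 81, 80, 85, 88] 
    [217, 213, 213, 212, 210, 212, 225, 95, 100, 102, 102, 102, 101, 100, 100, 101, 100, 87, 118, 125, 146, 131, 129, 123, 220, 216, 219, 202, 93, 104, 105, 105, 107, 78, 81, 76, 82, 80, 77, 127, 134, 95]
260 [220, 223, 228, 99, 108, 111, 109, 109, 108, 110, 108, 102, 114, 101, 92, 84, 72, 90, 91, 89, 100, 145, 131, 131, 132, 131, 133, 137, 100, 107, 84, 74, 76, 71, 83, 84, 63, 66, 69, 65, 66, 65] 
    [226, 215, 214, 212, 210, 211, 223, 93, 102, 91, 117, 131, 132, 130, 129, 125, 229, 134, 102, 105, 101, 144, 131, 130, 129, 124, 224, 237, 99, 104, 85, 74, 75, 69, 83, 84, 64, 65, 67, 64, 61, 64]
275 [218, 221, 228, 106, 106, 111, 86, 80, 78, 79, 78, 78, 79, 77, 78, 78, 78, 78, 77, 77, 73, 129, 133, 131, 132, 132, 132, 134, 100, 103, 86, 73, 75, 70, 83, 85, 67, 67, 68, 69, 66, 71] 
    [230, 216, 215, 213, 212, 214, 232, 95, 95, 91, 94, 132, 132, 132, 129, 123, 222, 171, 97, 99, 71, 129, 131, 130, 131, 127, 123, 231, 98, 102, 85, 71, 74, 71, 82, 86, 66, 66, 68, 69, 67, 72]
```

The back canvas's edges are still at rows 191 and 198, and the middle canvas is tipping. I'll continue.

```bash
python3 -m pendant '[[0.008,0,0,0,0,0,0.085],[0.008,0,0,0,0,0,0.085],[0.008,0,0,0,0,0,0.085],[0.008,0,0,0,0,0,0.085],[0.008,0,0,0,0,0,0.085],[0.008,0,0,0,0,0,0.085],[0.008,0,0,0,0,0,0.085],[0.008,0,0,0,0,0,0.085],[0.008,0,0,0,0,0,0.085],[0.008,0,0,0,0,0,0.085],[0.008,0,0,0,0,0,0.085],[0.008,0,0,0,0,0,0.085]]';  python3 -m pendant '[[0.006,0,0,0,0,0,0.085],[0.006,0,0,0,0,0,0.085],[0.006,0,0,0,0,0,0.085],[0,0,0,0,0,0,0.085],[0,0,0,0,0,0,0.085],[-0.01,0,-0.03,0,0,0,0.085],[-0.01,0,-0.04,0,0,0,0.085],[-0.03,0,-0.04,0,0,0,0.085],[-0.04,0,-0.02,0,0,0,0.085],[-0.04,0,0,0,0,0,0.085],[-0.04,0,0,0,0,0,0.085],[-0.04,0,0,0,0,0,0.085]]'
python3 -m pendant '[[-0.04,0,0,0,0,0,0.085],[-0.04,0,0,0,0,0,0.085],[-0.04,0,0,0,0,0,0.085],[0,0,0,0,0,0,0.085],[0,0,0,0,0,0,0.085],[0,0,0,0,0,0,0.085]]';python3 - <<'E'
from h import *
a=arm.get_image("side");b=arm.get_image("scene")
x=cv2.resize(a["image"][100:290,225:390,::-1],None,fx=2.4,fy=2.4,interpolation=2);y=cv2.resize(b["image"][130:320,190:355,::-1],None,fx=2.4,fy=2.4,interpolation=2)
cv2.imwrite("pics/t6.png",np.hstack([x,y])[:,:800])
E
```

```text
clock: 10.95
position: [505.2, -170.8, 294.3]
ee_rot: [-0.681, 0.732, -0.0, -0.0]
contact_force: [0.5, -0.7, -0.5]
gripper_width: 84.5
grasp_force: 0.0
clock: 12.15
position: [518.7, 23.2, 424.7]
ee_rot: [-0.681, 0.732, -0.0, 0.001]
contact_force: [0.2, -0.1, 0.2]
gripper_width: 85.0
grasp_force: 0.0
clock: 12.75
position: [527.5, 140.7, 424.5]
ee_rot: [-0.681, 0.732, -0.0, 0.0]
contact_force: [-1.1, -0.2, 0.0]
gripper_width: 85.0
grasp_force: 0.0
```

View pics/t6.png

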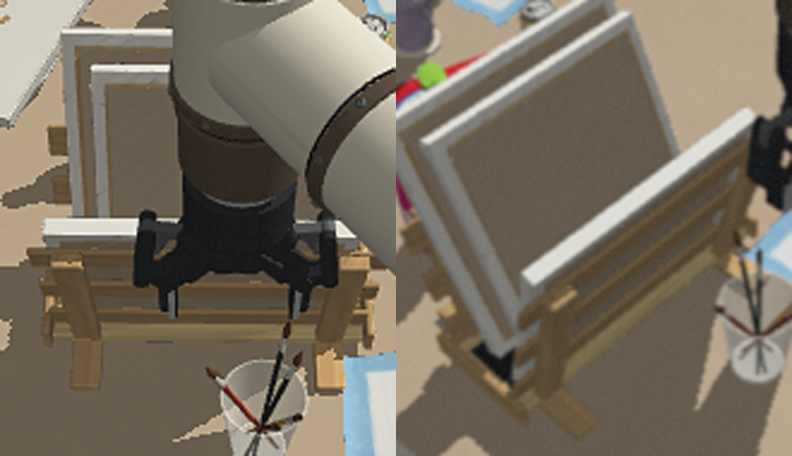

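The front and middle canvases both lean forward, with tops at scene-crop (500,60) and (530,75). The back canvas leans on the rear rest at (640,195), and the cup is where it was. The arm touches nothing.

```bash
python3 -c "
from bench import arm
print(arm.job_done())"
```

```text
the job is handed in; nothing more can be done
None
```

I handed the job in at about 13 s: the front canvas was tipped forward onto the front rest, then the middle one on top of it, and the rearmost still leans back in view, with the cup and bottle never touched.

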